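# Rock a plaster core free of its mould box

## Task

In the pottery studio a plaster core is stuck in its small wooden mould box, because the lips of the two stiff sliding cheeks have closed over its shoulders. Grip the core by its wooden stem and, with it still down in the box, rock it side to side, well over towards one cheek and then the other, until both cheeks have been pushed back to about their stops; then draw it up and finish while still holding it upright and still over the middle of the box, its foot just clear of the cheeks by a finger's width or two. Do not push on the box or its cheeks with the gripper, and leave the bowl and the small brick where they are.

Things in the scene. Friction and masses are not known exactly. Their poses are not given: they have to be found in the camera images.
- box: Plywood mould box fixed to the bench, 104 x 104 mm; origin at the centre of its underside, on the bench, z up. End walls at +-x rise to 62 mm, outer walls at +-y to 46 mm. Between them two wooden cheeks, 60 mm long in x, 80 mm tall, clasp the core from +y and -y and slide outwards along y. The core's foot stands on the pocket floor, 12 mm above the bench, centred within 2 mm by low curbs.
- box_top (a point): Point on the box's centre line at the height of the cheeks' tops, 80 mm above the bench; axes as the box's.
- core_stem (a point): The place to grip: centre of the core's upright wooden stem, 26 mm in the core's x, 22 mm in its y, reaching 28 mm below this point and 26 mm above. Seated, it is 116 mm above the bench, 36 mm above the cheeks' tops, and the core's axes are parallel to the box's. Under a straight pull the core's shoulders catch beneath the cheeks' lips after about 5 mm.
- core_foot (a point): Centre of the underside of the core's foot (a keel 12 mm wide in y, 10 mm tall), 104 mm below core_stem along the core's z axis; axes as the core's. The seated core rocks about this foot, tipping about the box's x axis towards +y or -y.
- cheek_left (a joint): How far the cheek on the box's +y side has been pushed outwards (m): 0 closed to 0.009 at its stop; starts within 0.0015. Its lip covers the shoulder by 4 mm when closed. It slides stiffly (about 12 N) and stays where it is left. Tipping the core about 0.18 rad towards +y pushes it to its stop.
- cheek_right (a joint): The same for the cheek on the box's -y side: 0 closed to 0.009 pushed outwards to its stop by tipping the core towards -y.
- bowl: White bowl, 110 mm across, 60 mm tall, standing on the bench; origin at the centre of its underside. Bystander.
- firebrick: Pale firebrick offcut 110 x 60 x 40 mm; origin at the centre of its underside. Bystander.
- core: The whole core, 130 mm tall, about 0.2 kg: white plaster, 60 mm in x and 30 mm in y up to its shoulders 55 mm above the foot, then a neck 18 mm in y, then the wooden stem. Origin and axes as core_foot.
Mind the look-alikes: they are no part of the job. Leave any green or red look-alike of the box alone.

How it is judged:
By the outcome, as a careful person would: the job done as asked, in the order asked, and still so for the second after the job is handed in, while the arm keeps its last pose, push and grip.
It also fails if it takes over 35 s, if anything falls off the work surface, if the arm or the gripper's body presses on something with over 40 N, if the wrist force passes 120 N, or if a joint passes its speed limit or range.

## Robot

A 6-joint arm with a two-finger parallel gripper is mounted at the origin on the work surface. World frame = base frame: x ahead of the robot, y to its left, z up, the work surface at z = 0. Lengths are in m, angles in degrees, forces in N, time in s.
With the tool pointing down it reaches from about 0.35 to 0.875 m from the base axis. Payload 4.2 kg.
Tool frame: the origin (TCP) lies midway between the tips of the shut fingers; the grasp point (between the pads) lies 19 mm behind it; z points along the fingers, y is the line along which they close (so a half turn about z gives the same grasp; the last joint's range is limited). The gripper opens to 87 mm and grips with 3 to 60 N. Pads are 19 mm wide; open, the fingers measure 117 mm over their backs; the gripper's body (75 mm by 190 mm) begins 51 mm behind the grasp point.
Start: joints at [-48.438, 22.042, 0.453, 0, -68.411, -14.817], TCP at [0.281, -0.558, 0.194] pointing down, gripper open.
Joint ranges: [-179.83, 179.83], [-69.29, 118.12], [-61.27, 80.66], [-181.25, 117.63], [-171.15, -9.14], [-177.46, 177.46]. Speed limits (degrees/s): [159.86, 159.86, 180, 180, 180, 180].

## Interface

Orientations are given as a 3x3 rotation matrix whose columns are the frame's x, y, z axes.
In Python, from station import sense, capture, finish_job, silhouettes, landmark_of gives the robot as it stands.
- The arm moves only by the tool step_arm, never from a script. Its arguments are lists of equal length, an entry for each row: "linear": the shift along the tool's x, y, z in mm, a list of three; "delta_rot": the turn, a rotation vector about the tool's x, y, z in rad, a list of three; "grip": the finger opening in mm, from 0 to 87. A call has 1 to 10 rows; each row shifts and turns the commanded pose from where the row before left it, along the tool's axes as they then stand; what a row does not reach is not made up. A row lasts 1/8 s, in which the tool goes at most 62.5 mm and 10.7 degrees, less where a joint would pass 70% of its speed; a pose out of reach is approached as far as the arm can. A call with a gripper value outside its range is refused whole. The fingers move at their own pace and stop on an object; the grip force is fixed at half the most. Time passes only in rows, so rows that do not move let the fingers close. It gives the time, the measured TCP pose, the force, the opening and the grip force at its end, in the units of the state.
- sense(): the state, without advancing time (a new reading comes with each control period).
- capture(name): name is "scene" or "side" or "wrist"; returns a dict with "img" (384x512x3 uint8, red, green, blue), "fx", "fy", "cx", "cy" (pixels), "world_to_cam" (4x4, takes a point from world to camera coordinates); the wrist camera has in their place "mount" (4x4, takes a point from camera to tool coordinates, whose origin is the TCP and whose axes are the flange's). Camera axes: x right, y up, looking along -z (the intrinsics and any distortion apply to the point x, -y, -z); pixel columns grow to the right and rows downward; lengths in m; the calibration is good to about 2 mm. The wrist camera is an equidistant fisheye: a pixel r from the principal point sees the ray r / f radians off the axis. A picture is of the moment at which its call begins: read the wrist's pose just before it. There is no depth.
- finish_job(): hands the job in; it is judged then, once.
Trained networks look in the newest picture that a camera, given by its name, has taken for a name from the list of things; names that differ only in an ending like _2 or _b are one class to them, and where a whole thing is asked for, a point or a joint stands for the part that bears it (a point fixed in the world has none). Each returns a list of dicts, best first, with "score" (0 to 1); they miss things now and then, are a little off and sometimes report something else, mostly with a low value. They report only what shows in the picture. A call takes as long as a camera call. They do not tell look-alikes from the thing itself.
- silhouettes(camera, label): "mask" (384x512 bool, what is visible of it) and "point" ([column, row] in pixels, amid what is visible of it).
- landmark_of(camera, label): "point" ([column, row] in pixels: a listed point, or the origin of a listed thing).
The state is a dict: "time_s": time; "joints": joint angles; "joint_velocities": joint speeds; "effort": joint torques, N m; "tcp_pos": TCP position; "ee_rot": TCP orientation; "wrist_force": force on the tool from outside, world axes, zero at the start; "moment": the same for the moment, N m; "gripper_width": opening from 0.0 (shut) to 1.0 (fully open); "gripper_force": force on a finger pad.
Only numpy, scipy, OpenCV 4.12 (cv2) and the standard library are available. Lean on these libraries where they do the work, as an engineer would, in place of code of your own. Each camera call takes 0.05 s, during which the arm holds its last target. There are 200 camera calls.

## Working session

There is one attempt and no reset: what is moved stays moved. The work goes in short steps, Python scripts to look and compute and a tool call to move; the robot and the scene stay as the last step left them, time stands still between calls to the robot, and variables do not carry over. Pictures are saved under pics/ and viewed, at most 10 in all, crops included, and the job is handed in when it is done.

Besides the shell and the picture viewer there is one more tool, called after ">>>" as a command line: name --argument value ..., lists and objects as JSON in quotes. step_arm: Moves the arm, as the interface text tells. Its arguments: {"type":"object","properties":{"linear":{"type":"array"},"delta_rot":{"type":"array"},"grip":{"type":"array"}},"required":["linear","delta_rot","grip"]}

```bash
mkdir -p pics
cat > h.py <<'E'
import numpy as np, cv2
from station import *
def ray(c,u,v):
    M=np.linalg.inv(c["world_to_cam"]); d=np.array([(u-c["cx"])/c["fx"],-(v-c["cy"])/c["fy"],-1.])
    return M[:3,3], M[:3,:3]@(d/np.linalg.norm(d))
def tri(rs):
    A=sum(np.eye(3)-np.outer(d,d) for o,d in rs); b=sum((np.eye(3)-np.outer(d,d))@o for o,d in rs)
    return np.linalg.solve(A,b)
def proj(c,p):
    q=c["world_to_cam"]@np.r_[p,1]; return c["cx"]+c["fx"]*q[0]/-q[2], c["cy"]-c["fy"]*q[1]/-q[2]
E
python3 - <<'E'
from h import *
C={}
ims=[]
for n in("scene","side"):
    c=C[n]=capture(n); ims.append(c["img"])
    for l in("box","box_top","core_stem","core_foot","bowl","firebrick"):
        for r in landmark_of(n,l): 
            o,d=ray(c,*r["point"]); z={"box_top":.08,"core_stem":.116,"core_foot":.012}.get(l,0)
            print(n,l,np.round(r["point"]),round(r["score"],2),np.round(o+d*(z-o[2])/d[2],3))
    print([k for k in c if k!="img"])
cv2.imwrite("pics/a.png",cv2.cvtColor(cv2.resize(np.vstack(ims),(512,768))[:, :],cv2.COLOR_RGB2BGR)[:384])
cv2.imwrite("pics/b.png",cv2.cvtColor(ims[1],cv2.COLOR_RGB2BGR))
E
```

```text
scene box [287. 174.] 0.97 [ 0.338 -0.066  0.   ]
scene box [223. 191.] 0.79 [ 0.525 -0.123  0.   ]
scene box [355. 239.] 0.77 [0.379 0.22  0.   ]
scene box [219. 249.] 0.58 [0.654 0.043 0.   ]
scene box [277. 226.] 0.56 [0.497 0.072 0.   ]
scene box_top [214. 224.] 0.87 [0.657 0.037 0.08 ]
scene box_top [290. 154.] 0.86 [ 0.342 -0.057  0.08 ]
scene box_top [225. 176.] 0.85 [ 0.538 -0.088  0.08 ]
scene box_top [278. 199.] 0.8 [0.493 0.061 0.08 ]
scene box_top [359. 216.] 0.66 [0.386 0.219 0.08 ]
scene core_stem [280. 185.] 0.91 [0.483 0.057 0.116]
scene bowl [199. 150.] 0.96 [ 0.469 -0.328  0.   ]
scene firebrick [366. 308.] 0.75 [ 0.511  0.358 -0.   ]
['fx', 'fy', 'cx', 'cy', 'world_to_cam']
side box [199. 209.] 0.93 [ 0.663  0.043 -0.   ]
side box [310. 227.] 0.93 [ 0.337 -0.05   0.   ]
side box [248. 293.] 0.69 [0.391 0.22  0.   ]
side box [260. 195.] 0.59 [ 0.525 -0.099 -0.   ]
side box [245. 233.] 0.56 [0.491 0.059 0.   ]
side box_top [313. 204.] 0.77 [ 0.343 -0.065  0.08 ]
side box_top [260. 176.] 0.72 [ 0.526 -0.097  0.08 ]
side box_top [244. 233.] 0.7 [0.459 0.116 0.08 ]
side box_top [244. 218.] 0.62 [0.484 0.071 0.08 ]
side box_top [250. 276.] 0.62 [0.384 0.221 0.08 ]
side box_top [198. 191.] 0.6 [0.655 0.042 0.08 ]
side core_stem [242. 202.] 0.55 [0.502 0.051 0.116]
side core_stem [247. 218.] 0.45 [0.463 0.095 0.116]
side bowl [303. 162.] 0.67 [ 0.47  -0.316  0.   ]
side firebrick [175. 316.] 0.81 [0.514 0.355 0.   ]
['fx', 'fy', 'cx', 'cy', 'world_to_cam']
```

View pics/a.png

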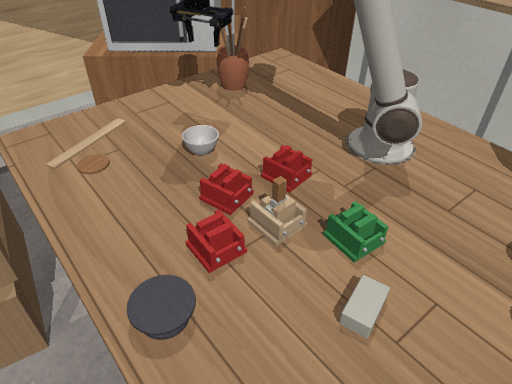

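View pics/b.png

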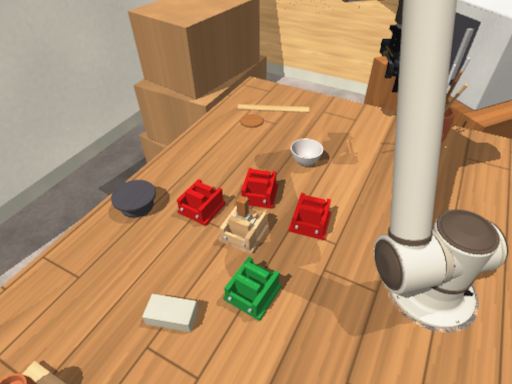

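The stem stands in the wooden box. Candidates in the scene picture: red boxes (287,168), (226,190) and (216,240), the green box (356,231), and the natural wood box with the stem at (278,212). I choose the wood one and check it in a close crop.

Run:
```python
from h import *
out=[]
C={n:capture(n) for n in("scene","side")}
for n,(u,v) in(("scene",(278,205)),("side",(245,222))):
    out.append(cv2.resize(C[n]["img"][v-38:v+38,u-38:u+38],(395,395),interpolation=cv2.INTER_CUBIC))
cv2.imwrite("pics/c.png",cv2.cvtColor(np.hstack(out),cv2.COLOR_RGB2BGR))
print(tri([ray(C["scene"],280,185),ray(C["side"],242,202)]),tri([ray(C["scene"],278,199),ray(C["side"],244,218)]))
s=sense();print(s["tcp_pos"],np.round(s["ee_rot"],3))
```

```text
[0.49328787 0.0655191  0.12931847] [0.48893291 0.06219675 0.07475881]
[ 0.2813064  -0.55809569  0.19407369] [[-0.893 -0.45   0.   ]
 [-0.45   0.893 -0.   ]
 [-0.    -0.    -1.   ]]
```

View pics/c.png

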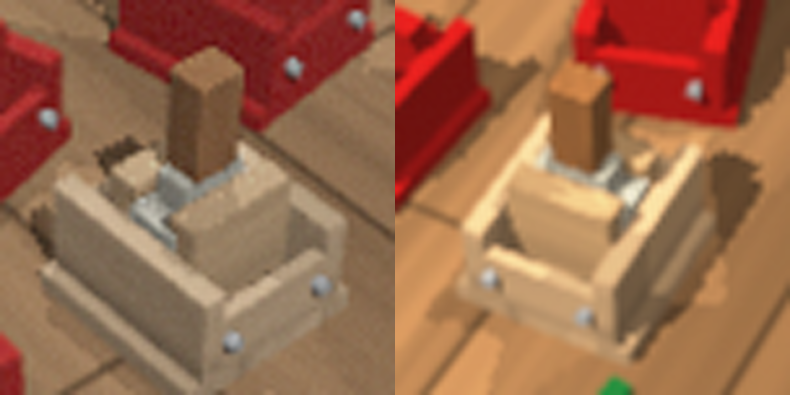

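The crop shows the natural wood box, with a brown stem on white plaster between two cheeks. The bolted low walls are the ±y sides. The tall wall's top edge runs from (251,202) to (281,225) in scene and from (266,214) to (246,242) in side.

Run:
```python
from h import *
C={n:capture(n) for n in("scene","side")}
for n,a,b in(("scene",(251.5,201.6),(281.4,224.7)),("side",(265.7,213.8),(245.9,241.7))):
    P=[]
    for p in(a,b):
        o,d=ray(C[n],*p); P.append(o+d*(.062-o[2])/d[2])
    D=P[1]-P[0];print(n,np.round(P,3),np.degrees(np.arctan2(D[1],D[0])),np.linalg.norm(D))
s=sense();R=np.array(s["ee_rot"]);print(R.T@(np.array([.491,.063,.24])-s["tcp_pos"])*1000)
```

```text
scene [[0.534 0.014 0.062]
 [0.529 0.117 0.062]] 92.45690735064858 0.1032488258132756
side [[0.448 0.016 0.062]
 [0.449 0.126 0.062]] 89.5775561487438 0.1100563573622607
[-466.80306448  460.28301834  -45.93619113]
```

>>> step_arm --linear '[[-47, 46, -5], [-47, 46, -5], [-47, 46, -5], [-47, 46, -5], [-47, 46, -5], [-47, 46, -5], [-47, 46, -5], [-47, 46, -5], [-47, 46, -5], [-44, 46, -1]]' --delta_rot '[[0, 0, 0], [0, 0, 0], [0, 0, 0], [0, 0, 0], [0, 0, 0], [0, 0, 0], [0, 0, 0], [0, 0, 0], [0, 0, 0], [0, 0, 0]]' --grip '[87, 87, 87, 87, 87, 87, 87, 87, 87, 87]'

```text
time_s: 2.15
tcp_pos: [0.4816, 0.0346, 0.2386]
ee_rot: [[-0.893, -0.45, 0.002], [-0.45, 0.893, 0.0], [-0.002, -0.0, -1.0]]
wrist_force: [1.1, -0.4, -0.1]
gripper_width: 1.001
gripper_force: 0.0
```

>>> step_arm --linear '[[0, 0, 0], [0, 0, 0], [0, 0, 0], [0, 0, 0], [0, 0, 0]]' --delta_rot '[[0, 0, 0.15], [0, 0, 0.15], [0, 0, 0.15], [0, 0, 0], [0, 0, 0]]' --grip '[87, 87, 87, 87, 87]'

```text
time_s: 2.78
tcp_pos: [0.4809, 0.0323, 0.2378]
ee_rot: [[-1.0, -0.019, 0.0], [-0.019, 1.0, 0.0], [-0.0, 0.0, -1.0]]
wrist_force: [-0.1, -0.1, -0.3]
gripper_width: 1.001
gripper_force: 0.0
```

```bash
cat >> h.py <<'E'
def wray(s,c,u,v):
    R=np.array(s["ee_rot"]);t=np.array(s["tcp_pos"]);M=c["mount"]
    a=np.array([u-c["cx"],-(v-c["cy"])]);r=np.linalg.norm(a);f=c["fx"];th=r/f
    d=np.r_[a/max(r,1e-9)*np.sin(th),-np.cos(th)]
    return R@M[:3,3]+t, R@M[:3,:3]@d
E
python3 - <<'E'
from h import *
s=sense();c=capture("wrist");print(s["tcp_pos"],np.round(s["ee_rot"],3).tolist(),s["time_s"],s["wrist_force"])
print(np.round(c["mount"],3),c["fx"],c["fy"],c["cx"],c["cy"],c.keys())
for l,z in(("box_top",.08),("core_stem",.116),("box",0)):
    for r in landmark_of("wrist",l):
        o,d=wray(s,c,*r["point"]);print(l,r["point"],r["score"],o+d*(z-o[2])/d[2])
cv2.imwrite("pics/d.png",cv2.cvtColor(cv2.resize(c["img"],(800,600)),cv2.COLOR_RGB2BGR))
E
```

```text
[0.4809021  0.0323182  0.23775372] [[-1.0, -0.019, 0.0], [-0.019, 1.0, 0.0], [-0.0, 0.0, -1.0]] 2.775 [-0.11768683 -0.05083812 -0.33869263]
[[-0.001  0.958  0.287  0.078]
 [ 1.     0.001 -0.     0.   ]
 [-0.001  0.287 -0.958 -0.191]
 [ 0.     0.     0.     1.   ]] 297.3186396354542 297.3186396354542 258.8005951262114 197.5120492425156 dict_keys(['img', 'fx', 'fy', 'cx', 'cy', 'mount'])
box_top [409.5, 106.9] 0.95 [0.38485992 0.22115263 0.08      ]
box_top [179.3, 64.2] 0.95 [ 0.34541655 -0.0632071   0.08      ]
box_top [286.2, 188.8] 0.83 [0.49579652 0.06635797 0.08      ]
box_top [160.6, 213.0] 0.78 [ 0.53057712 -0.09351814  0.08      ]
box_top [260.9, 297.7] 0.56 [0.6562383  0.03876428 0.08      ]
core_stem [290.3, 196.1] 0.68 [0.49445828 0.06762485 0.116     ]
box [280.7, 174.6] 0.93 [0.49549293 0.06537897 0.        ]
box [195.4, 69.8] 0.82 [ 0.3419042  -0.06058459  0.        ]
box [259.7, 269.7] 0.81 [0.65641553 0.03732328 0.        ]
box [381.7, 104.7] 0.78 [0.38257857 0.21580469 0.        ]
box [175.1, 195.1] 0.61 [ 0.52975169 -0.09559132  0.        ]
```

View pics/d.png

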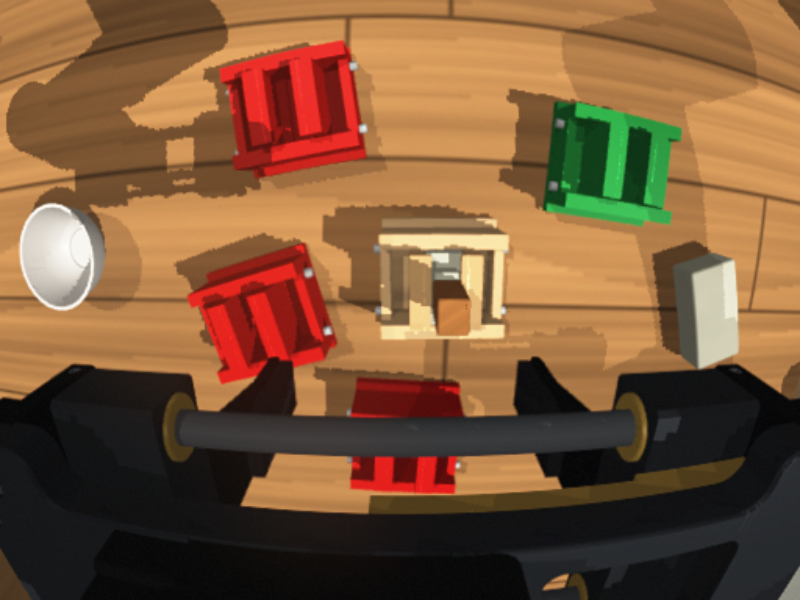

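The wrist view shows the wooden box centred near (443,285) in the 800-wide picture. The stem top spans (437..470, 306..334), and the box is nearly square to the tool.

Run:
```python
from h import *
s=sense();c=capture("wrist")
def P(u,v,z):
    o,d=wray(s,c,u*.64,v*.64);return o+d*(z-o[2])/d[2]
for a,b in(((381,338),(502,338)),((378,248),(507,250))):
    p,q=P(*a,.062),P(*b,.062);D=q-p;print(p,q,np.degrees(np.arctan2(D[1],D[0])))
print(np.mean([P(u,v,.142) for u in(437,470) for v in(306,334)],0))
R=np.array(s["ee_rot"]);print(R.T@(np.array([.495,.066,.2])-s["tcp_pos"])*1000)
# refine yaw by minAreaRect on tan mask of top-wall region
m=silhouettes("wrist","core_stem")
for r in m: print(r["point"],r["score"],r["mask"].sum())
```

```text
[0.53902019 0.01394054 0.062     ] [0.53775005 0.11706755 0.062     ] 90.70563230584057
[0.46266945 0.01132859 0.062     ] [0.46188199 0.11570167 0.062     ] 90.43226991882692
[0.49626999 0.06499802 0.142     ]
[-14.63467991  33.44162706  37.70905035]
[289.5, 189.0] 0.57 1188
[37.9, 166.7] 0.39 2857
```

>>> step_arm --linear '[[-8, 17, 19], [-8, 17, 19], [0, 0, 0], [0, 0, 0]]' --delta_rot '[[0, 0, 0], [0, 0, 0], [0, 0, 0], [0, 0, 0]]' --grip '[87, 87, 70, 70]'

```text
time_s: 3.58
tcp_pos: [0.4966, 0.0665, 0.2002]
ee_rot: [[-1.0, -0.017, 0.001], [-0.017, 1.0, -0.0], [-0.001, -0.0, -1.0]]
wrist_force: [0.0, -0.3, 0.0]
gripper_width: 0.861
gripper_force: 0.0
```

Run:
```python
from h import *
s=sense();c=capture("wrist");print(s["tcp_pos"],np.round(s["ee_rot"],4).tolist(),s["time_s"],s["gripper_width"])
for l,z in(("box_top",.08),("core_stem",.116),("box",0)):
    for r in landmark_of("wrist",l):
        o,d=wray(s,c,*r["point"]);p=o+d*(z-o[2])/d[2]
        if np.linalg.norm(p[:2]-[.495,.065])<.05: print(l,r["point"],r["score"],p)
cv2.imwrite("pics/e.png",cv2.cvtColor(cv2.resize(c["img"][100:260,180:390],(800,610)[:2])[:600],cv2.COLOR_RGB2BGR))
```

```text
[0.49655531 0.06647653 0.20019594] [[-0.9999, -0.0172, 0.0006], [-0.0172, 0.9999, -0.0002], [-0.0006, -0.0002, -1.0]] 3.575 0.8605991225688122
box_top [259.1, 184.0] 0.79 [0.49669155 0.06713522 0.08      ]
core_stem [259.5, 189.5] 0.57 [0.49309797 0.06741065 0.116     ]
box [258.5, 168.8] 0.62 [0.49575023 0.06642864 0.        ]
```

View pics/e.png

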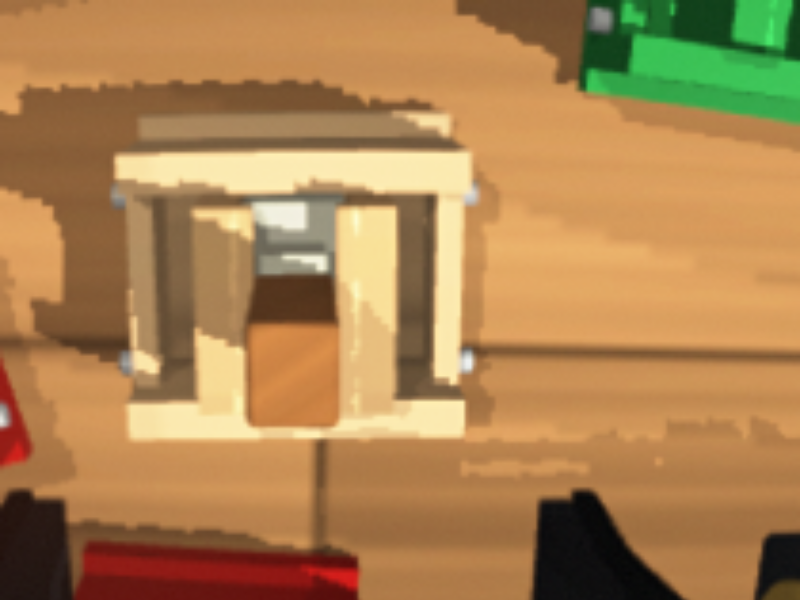

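The box and stem are square to the tool. The stem is at about column 293 against the finger middle at 301, so I shift about 1.2 mm towards -y and go down.

>>> step_arm --linear '[[0, -1.2, 25], [0, 0, 25], [0, 0, 25], [0, 0, 20], [0, 0, 7], [0, 0, 0], [0, 0, 0]]' --delta_rot '[[0, 0, 0], [0, 0, 0], [0, 0, 0], [0, 0, 0], [0, 0, 0], [0, 0, 0], [0, 0, 0]]' --grip '[70, 70, 70, 70, 60, 45, 35]'

```text
time_s: 4.65
tcp_pos: [0.4971, 0.0657, 0.0987]
ee_rot: [[-1.0, -0.017, 0.002], [-0.017, 1.0, 0.001], [-0.002, 0.001, -1.0]]
wrist_force: [-0.2, 0.0, 0.4]
gripper_width: 0.551
gripper_force: 0.0
```

>>> step_arm --linear '[[0, 0, 0], [0, 0, 0], [0, 0, 0], [0, 0, 0]]' --delta_rot '[[0, 0, 0], [0, 0, 0], [0, 0, 0], [0, 0, 0]]' --grip '[28, 24, 15, 15]'

```text
time_s: 5.15
tcp_pos: [0.4965, 0.0654, 0.0979]
ee_rot: [[-1.0, -0.017, 0.0], [-0.017, 1.0, -0.0], [-0.0, -0.0, -1.0]]
wrist_force: [-0.7, -0.3, 1.5]
gripper_width: 0.252
gripper_force: 30.0
```

Run:
```python
from h import *
s=sense()
for k in("tcp_pos","wrist_force","moment","gripper_width","gripper_force","time_s"):print(k,np.round(s[k],4))
c=capture("scene")
cv2.imwrite("pics/f.png",cv2.cvtColor(cv2.resize(c["img"][140:250,215:345],(700,592)),cv2.COLOR_RGB2BGR))
```

```text
tcp_pos [0.4965 0.0654 0.0979]
wrist_force [-0.7067 -0.268   1.4834]
moment [-0.2232  0.0074 -0.0117]
gripper_width 0.2518
gripper_force 29.9628
time_s 5.15
```

View pics/f.png

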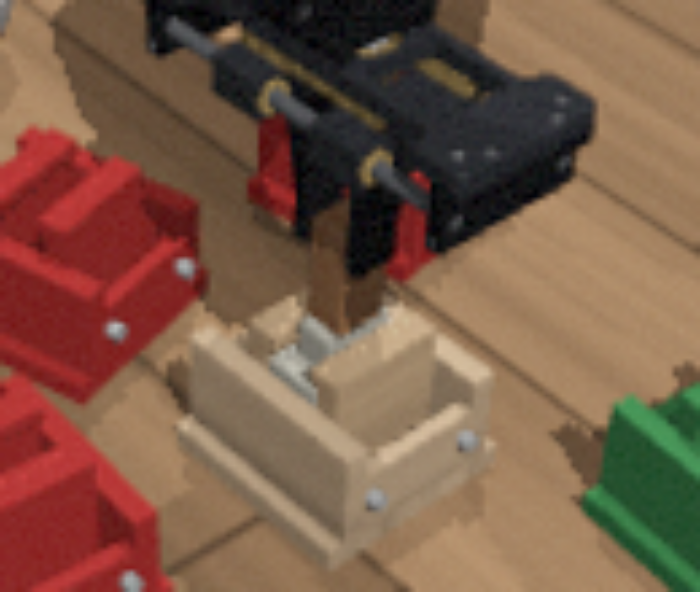

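The pads hold the stem at 21.9 mm opening with 30 N. The core is still seated between the cheeks, which are at about (285,320) and (385,360) in the crop. Now I rock towards +y about the foot, 86 mm below the TCP.

>>> step_arm --linear '[[0, 2.6, -0.2], [0, 2.6, -0.2], [0, 2.6, -0.2], [0, 2.6, -0.1], [0, 2.6, -0.1], [0, 0, 0], [0, 0, 0]]' --delta_rot '[[0.03, 0, 0], [0.03, 0, 0], [0.03, 0, 0], [0.03, 0, 0], [0.03, 0, 0], [0, 0, 0], [0, 0, 0]]' --grip '[15, 15, 15, 15, 15, 15, 15]'

```text
time_s: 6.08
tcp_pos: [0.496, 0.0767, 0.0986]
ee_rot: [[-1.0, -0.018, 0.002], [-0.018, 0.988, -0.153], [0.001, -0.153, -0.988]]
wrist_force: [0.6, -5.1, 4.3]
gripper_width: 0.25
gripper_force: 30.0
```

```bash
cat > p.py <<'E'
from h import *
s=sense();R=np.array(s["ee_rot"])
for k in("tcp_pos","wrist_force","moment","gripper_width"):print(k,np.round(s[k],4))
print("tilt+y",-R[1,2],"foot",np.array(s["tcp_pos"])+R[:,2]*.086)
E
python3 p.py
```

```text
tcp_pos [0.496  0.0767 0.0986]
wrist_force [ 0.5775 -5.0782  4.3127]
moment [-1.8558 -0.2952  0.0451]
gripper_width 0.2498
tilt+y 0.1531946758866351 foot [0.496186   0.06354601 0.01356829]
```

>>> step_arm --linear '[[0, 2.6, 0], [0, 2.6, 0], [0, 1.7, 0], [0, 0, 0], [0, 0, 0]]' --delta_rot '[[0.025, 0, 0], [0.025, 0, 0], [0.015, 0, 0], [0, 0, 0], [0, 0, 0]]' --grip '[15, 15, 15, 15, 15]'

```text
time_s: 6.7
tcp_pos: [0.4955, 0.08, 0.0984]
ee_rot: [[-1.0, -0.017, 0.001], [-0.017, 0.975, -0.223], [0.003, -0.223, -0.975]]
wrist_force: [5.0, -17.9, 8.2]
gripper_width: 0.252
gripper_force: 30.1
```

```bash
python3 p.py
python3 - <<'E'
from h import *
c=capture("scene");d=capture("side")
a=cv2.resize(c["img"][170:250,235:315],(400,400));b=cv2.resize(d["img"][170:250,205:285],(400,400))
cv2.imwrite("pics/g.png",cv2.cvtColor(np.hstack([a,b]),cv2.COLOR_RGB2BGR))
E
```

```text
tcp_pos [0.4955 0.08   0.0984]
wrist_force [  4.9659 -17.8616   8.176 ]
moment [-4.8546 -1.3507  0.4952]
gripper_width 0.2518
tilt+y 0.22294427403070224 foot [0.49558983 0.06083732 0.01456777]
```

View pics/g.png

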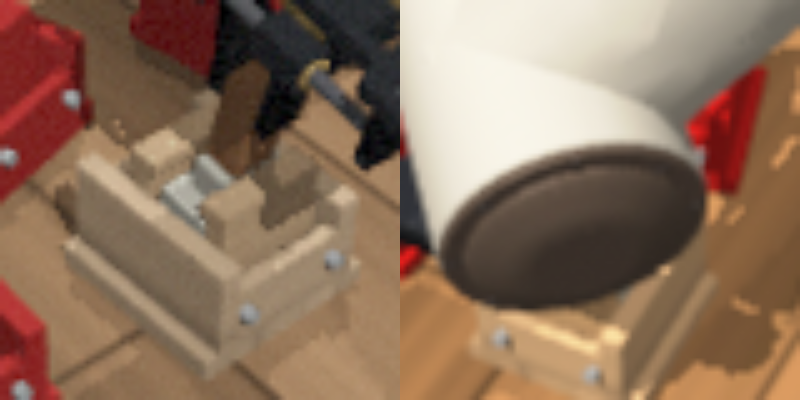

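The core has tipped to about 0.2 rad, the +y cheek (235,215) has moved out to the bolted wall, and the side force jumped to 18 N, so it is at its stop. Now I rock back through upright towards -y.

>>> step_arm --linear '[[0, -3.3, 0], [0, -3.3, 0], [0, -3.3, 0], [0, -3.3, 0.2], [0, -3.3, 0.2], [0, -3.3, 0.2], [0, 0, 0], [0, 0, 0]]' --delta_rot '[[-0.036, 0, 0], [-0.036, 0, 0], [-0.036, 0, 0], [-0.036, 0, 0], [-0.036, 0, 0], [-0.035, 0, 0], [0, 0, 0], [0, 0, 0]]' --grip '[15, 15, 15, 15, 15, 15, 15, 15]'

```text
time_s: 7.8
tcp_pos: [0.4961, 0.0656, 0.098]
ee_rot: [[-1.0, -0.017, -0.001], [-0.017, 1.0, -0.001], [0.001, -0.001, -1.0]]
wrist_force: [0.3, 0.4, -1.9]
gripper_width: 0.251
gripper_force: 30.0
```

```bash
python3 p.py
```

```text
tcp_pos [0.4961 0.0656 0.098 ]
wrist_force [ 0.2643  0.3515 -1.945 ]
moment [-0.0196 -0.0447 -0.013 ]
gripper_width 0.2513
tilt+y 0.0006800182023344472 foot [0.4960813  0.06554821 0.01204768]
```

>>> step_arm --linear '[[0, -2.6, -0.2], [0, -2.6, -0.2], [0, -2.6, -0.2], [0, -2.6, -0.1], [0, -2.6, -0.1], [0, 0, 0], [0, 0, 0]]' --delta_rot '[[-0.03, 0, 0], [-0.03, 0, 0], [-0.03, 0, 0], [-0.03, 0, 0], [-0.03, 0, 0], [0, 0, 0], [0, 0, 0]]' --grip '[15, 15, 15, 15, 15, 15, 15]'

```text
time_s: 8.68
tcp_pos: [0.4965, 0.0535, 0.0989]
ee_rot: [[-1.0, -0.018, -0.003], [-0.018, 0.989, 0.149], [0.0, 0.149, -0.989]]
wrist_force: [-1.8, 4.2, 3.5]
gripper_width: 0.25
gripper_force: 30.0
```

```bash
python3 p.py
```

```text
tcp_pos [0.4965 0.0535 0.0989]
wrist_force [-1.7773  4.16    3.4772]
moment [0.8695 0.7969 0.1797]
gripper_width 0.2504
tilt+y -0.14939709206180146 foot [0.4962958  0.06632401 0.01386143]
```

>>> step_arm --linear '[[0, -2.6, 0], [0, -2.6, 0], [0, -1.7, 0], [0, 0, 0], [0, 0, 0]]' --delta_rot '[[-0.025, 0, 0], [-0.025, 0, 0], [-0.015, 0, 0], [0, 0, 0], [0, 0, 0]]' --grip '[15, 15, 15, 15, 15]'

```text
time_s: 9.3
tcp_pos: [0.497, 0.0489, 0.0984]
ee_rot: [[-1.0, -0.018, -0.003], [-0.018, 0.976, 0.217], [-0.001, 0.217, -0.976]]
wrist_force: [-3.5, 11.8, 7.4]
gripper_width: 0.253
gripper_force: 30.1
```

```bash
python3 p.py
python3 - <<'E'
from h import *
c=capture("scene");d=capture("side")
a=cv2.resize(c["img"][170:250,235:315],(400,400));b=cv2.resize(d["img"][170:250,205:285],(400,400))
cv2.imwrite("pics/h.png",cv2.cvtColor(np.hstack([a,b]),cv2.COLOR_RGB2BGR))
E
```

```text
tcp_pos [0.497  0.0489 0.0984]
wrist_force [-3.5125 11.8284  7.4111]
moment [3.0198 1.0911 0.3082]
gripper_width 0.2528
tilt+y -0.21667482791333764 foot [0.49681009 0.06749487 0.01443025]
```

View pics/h.png

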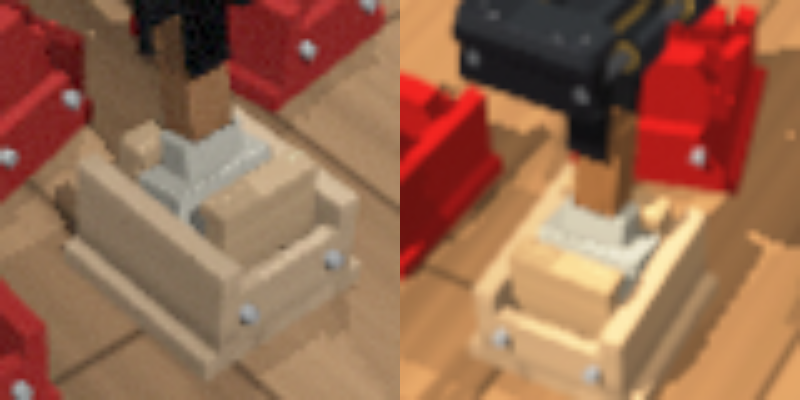

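The -y cheek (140,150) has moved out with the core tipped onto it. The force is lower than on the other side, so I press slightly further to be sure of the stop.

>>> step_arm --linear '[[0, -2.2, 0], [0, -2.2, 0], [0, 0, 0], [0, 0, 0]]' --delta_rot '[[-0.015, 0, 0], [-0.015, 0, 0], [0, 0, 0], [0, 0, 0]]' --grip '[15, 15, 15, 15]'

```text
time_s: 9.9
tcp_pos: [0.4973, 0.049, 0.0982]
ee_rot: [[-1.0, -0.017, -0.003], [-0.018, 0.967, 0.253], [-0.002, 0.253, -0.968]]
wrist_force: [-5.0, 26.4, 9.2]
gripper_width: 0.252
gripper_force: 30.2
```

```bash
python3 p.py
```

```text
tcp_pos [0.4973 0.049  0.0982]
wrist_force [-4.9667 26.3783  9.1543]
moment [7.1646 1.4664 0.5208]
gripper_width 0.252
tilt+y -0.252583006377647 foot [0.49704147 0.0707483  0.01501313]
```

The tool stalled at 26 N with no further motion, so the -y cheek is at its stop. Back to upright.

>>> step_arm --linear '[[0, 3.5, 0], [0, 3.5, 0], [0, 3.5, 0], [0, 3.5, 0.2], [0, 3.5, 0.2], [0, 3.5, 0.2], [0, 3.2, 0], [0, 0, 0], [0, 0, 0]]' --delta_rot '[[0.035, 0, 0], [0.035, 0, 0], [0.035, 0, 0], [0.035, 0, 0], [0.035, 0, 0], [0.035, 0, 0], [0.035, 0, 0], [0, 0, 0], [0, 0, 0]]' --grip '[15, 15, 15, 15, 15, 15, 15, 15, 15]'

```text
time_s: 11.02
tcp_pos: [0.4962, 0.0654, 0.0987]
ee_rot: [[-1.0, -0.017, -0.0], [-0.017, 1.0, -0.0], [0.0, -0.0, -1.0]]
wrist_force: [-0.5, 0.1, -2.5]
gripper_width: 0.251
gripper_force: 30.0
```

```bash
python3 p.py
```

```text
tcp_pos [0.4962 0.0654 0.0987]
wrist_force [-0.4872  0.1278 -2.4867]
moment [ 0.0508 -0.0369  0.0337]
gripper_width 0.251
tilt+y 3.293894303196641e-05 foot [0.49619308 0.06539509 0.01274021]
```

>>> step_arm --linear '[[0, 0, -4], [0, 0, -4], [0, 0, -4], [0, 0, 0]]' --delta_rot '[[0, 0, 0], [0, 0, 0], [0, 0, 0], [0, 0, 0]]' --grip '[15, 15, 15, 15]'

```text
time_s: 11.52
tcp_pos: [0.4968, 0.0655, 0.1116]
ee_rot: [[-1.0, -0.017, 0.001], [-0.017, 1.0, 0.001], [-0.001, 0.001, -1.0]]
wrist_force: [0.4, 0.2, -1.9]
gripper_width: 0.248
gripper_force: 30.0
```

```bash
python3 p.py
python3 - <<'E'
from h import *
c=capture("scene");d=capture("side")
a=cv2.resize(c["img"][170:250,235:315],(400,400));b=cv2.resize(d["img"][170:250,205:285],(400,400))
cv2.imwrite("pics/i.png",cv2.cvtColor(np.hstack([a,b]),cv2.COLOR_RGB2BGR))
E
```

```text
tcp_pos [0.4968 0.0655 0.1116]
wrist_force [ 0.3603  0.2438 -1.8675]
moment [-0.0363 -0.0792 -0.0209]
gripper_width 0.2481
tilt+y -0.0005224689171413266 foot [0.49685013 0.06556806 0.02562573]
```

View pics/i.png

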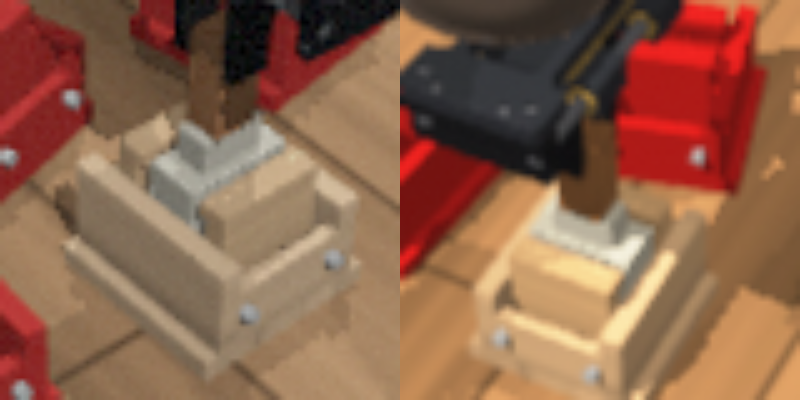

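The core rises freely. Its shoulders (200,165) are above the cheeks' lips and the force is about its own weight. I draw it up the rest of the way.

>>> step_arm --linear '[[0, 0, -10], [0, 0, -14], [0, 0, -14], [0, 0, -14], [0, 0, -14], [0, 0, -10], [0, 0, -4], [0, 0, 0], [0, 0, 0], [0, 0, 0]]' --delta_rot '[[0, 0, 0], [0, 0, 0], [0, 0, 0], [0, 0, 0], [0, 0, 0], [0, 0, 0], [0, 0, 0], [0, 0, 0], [0, 0, 0], [0, 0, 0]]' --grip '[15, 15, 15, 15, 15, 15, 15, 15, 15, 15]'

```text
time_s: 12.88
tcp_pos: [0.4961, 0.0654, 0.1905]
ee_rot: [[-1.0, -0.017, -0.001], [-0.017, 1.0, -0.0], [0.001, -0.0, -1.0]]
wrist_force: [-0.6, 0.5, -0.3]
gripper_width: 0.249
gripper_force: 30.0
```

```bash
python3 p.py
python3 - <<'E'
from h import *
c=capture("scene");d=capture("side")
a=cv2.resize(c["img"][150:250,225:325],(400,400));b=cv2.resize(d["img"][150:250,195:295],(400,400))
cv2.imwrite("pics/j.png",cv2.cvtColor(np.hstack([a,b]),cv2.COLOR_RGB2BGR))
E
```

```text
tcp_pos [0.4961 0.0654 0.1905]
wrist_force [-0.5548  0.4549 -0.2802]
moment [-0.0325 -0.0739  0.0003]
gripper_width 0.2493
tilt+y 0.0004301357287662366 foot [0.49600689 0.06533551 0.10452952]
```

View pics/j.png

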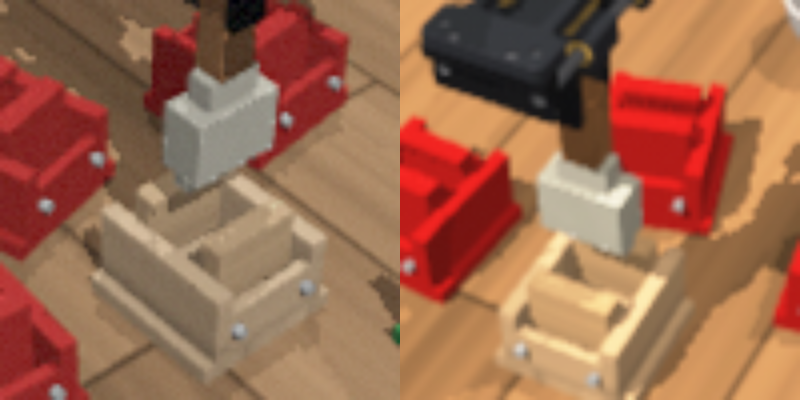

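The core hangs upright over the middle of the open box, with its foot (190,188) about 25 mm above the spread cheeks. Handing in.

```bash
python3 -c "
from station import *
print(finish_job())"
```

```text
the job is handed in; nothing more can be done
None
```

The job is handed in: I rocked the core until both cheeks stalled at their stops, then drew it out, and it is held upright over the middle of the box with its foot about 25 mm above the cheeks.

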